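# Hook the sprung test probe onto a battery's terminal post

### The job

On the battery test stand, press the red plunger of the sliding test probe down so that its hook extends, and keep it down while you slide the probe along its rail until the hook's shank rests gently against the brass terminal post. Then ease the plunger up, never letting it snap up, so that the hook catches the post from below and holds it, and let go. Do not strain the post, do not shift the battery, and leave the goods around the stand alone.

Things in the scene. Friction and masses are not known exactly. Their poses are not given: they have to be found in the camera images.
- tester: Battery test stand, fixed: blue deck 190 (x) x 320 (y) x 18 mm, origin at the centre of its underside (counter height). Along its y runs a rail, on the side away from the robot, at x = -62 mm (this x points to the robot). Yellow ledges 8 mm high hold the battery; a meter box 22 mm high stands on the deck at x 50, y -105 mm.
- carriage (a joint): Place of the black probe carriage along the rail, 0 to 0.21 m; grows towards the stand's own +y, the way to the post. The hook moves along x = -13 mm of the stand, the face of its shank at y = -100 mm + this value. The carriage drags with about 1.5 N and stays where it is left.
- plunger (a joint): How far the red plunger is pressed, m: 0 up, 0.018 fully down; the hook is one piece with it. Spring: 1.5 N at 0, 5.1 N at 0.018. The hook clears the post's underside beyond 0.009 (keep 0.012 or more). At rest: about 0.006 with the post properly in the hook, about 0.009 with only the lip under the post, 0 with nothing caught.
- cap (a point): Centre of the top of the red plunger cap, an upright cylinder 24 mm in diameter and 24 mm high; top 146 mm above the counter when up. It moves with carriage and plunger; the hook is straight below.
- sleeve (a point): Centre of the top of the black sleeve, 101 mm above the counter, below the cap (8 mm stem between). Sleeve: 14 (x) x 16 (y) mm, down to 63 mm above the counter. An arm 14 mm wide (y) joins it to a column 49 mm to its -x, 100 mm high. Nothing else is beside it, so fingers can straddle cap and sleeve along the stand's y.
- hook: Steel J hook, 8 mm wide (x); axes as the stand's. Origin on the plunger's axis, at counter height when the plunger is up; sinks with it. Shank: y -4 to 0 mm. Toe: points to +y, top 61 mm above the origin, 4 mm thick; room for the post at y 0 to 8, then a lip 3 mm high at y 8 to 11 mm.
- battery: Grey sealed battery with black top, 67 (x) x 134 (y) x 61 mm, about 1.3 kg, loose between the ledges with 1.5 mm play; origin at the centre of its underside, 18 mm above the counter; its front face (-x) looks to the rail.
- strip (a point): Middle of the black slotted strip on the battery's front, 58 mm above the counter. A level brass post, 6 mm in diameter, sticks out 24 mm to -x from the front, with an 11 mm head at its end. It is clamped at this height anywhere from y = -14 to +14 mm of this point: its place is not measured, find it by feel or sight.
- carton: Yellow and blue carton of screws near the stand, 60 x 90 x 45 mm; origin at the centre of its underside. Leave alone.
- jar: Jar with red cap near the stand, 56 mm in diameter, 75 mm high; origin at the centre of its underside. Leave alone.
- tool_pack: Blue power-tool pack with black foot on top, near the stand, 50 x 80 x 62 mm; origin at the centre of its underside. Leave alone.
Mind the look-alikes: they are no part of the job. There is more than one size of the battery; the job needs the middle-sized.

How it is judged:
On the way, in this order (a step that is already met when the one before it is completed fails the run):
1. the plunger is pressed down more than 11 mm and kept down, with the hook not yet touching the post (value of joint plunger above 0.011 m and contact force between hook and battery below 0.3 N), for 0.2 s.
2. with the plunger still down (more than 10 mm) the hook bears lightly on the post, with more than 0.8 N (value of joint plunger above 0.01 m and contact force between hook and battery above 0.8 N), for 0.15 s.
At the end, for the whole second after the job is handed in: The released hook holds the post: the plunger has come to rest 4.5 to 7.8 mm down (stopped by the post lying in the hook), the hook pulls on the post with more than 1 N, the carriage is still, and the battery stands level (within 0.04 rad) within 6 mm of where it was (value of joint plunger between 0.0045 and 0.0078 m and contact force between hook and battery above 1 N and velocity of joint carriage between -0.003 and 0.003 m/s and velocity of joint plunger between -0.003 and 0.003 m/s and distance of battery from where it was at the start of the episode below 0.006 m and angle between battery's own z axis and vertical below 0.04 rad); the robot touches nothing.
It fails at once if the plunger snaps up (faster than 0.3 m/s) (velocity of joint plunger below -0.3 m/s).
It fails at once if the hook strains the post with more than 15 N (contact force between hook and battery above 15 N).
It fails at once if the battery is shifted by more than 10 mm (distance of battery from where it was at the start of the episode above 0.01 m).
It fails at once if the carton, the jar or the tool pack is moved by more than 15 mm (distance of any of carton, jar, tool_pack from where it was at the start of the episode above 0.015 m).
It also fails if it takes over 61 s, if anything falls off the work surface, if the arm or the gripper's body presses on something with over 40 N, if the wrist force passes 120 N, or if a joint passes its speed limit or range.

### The arm

A 7-joint arm with a two-finger parallel gripper is mounted at the origin on the work surface. World frame = base frame: x ahead of the robot, y to its left, z up, the work surface at z = 0. Lengths are in m, angles in rad, forces in N, time in s.
With the tool pointing down it reaches from about 0.35 to 0.9 m from the base axis. Payload 8.1 kg.
Tool frame: the origin (TCP) lies at the very end of the fingers, on their centre line; the grasp point (between the pads) lies grip_point_offset behind it (grip_point_offset is the distance from the TCP to the grasp point, in m); z points along the fingers, y is the direction in which the jaws open and shut (so a half turn about z gives the same grasp; the last joint's range is limited). The gripper opens to 92 mm and grips with 3 to 60 N. Pads are 19 mm wide; open, the fingers measure 130 mm over their backs; the gripper's body (75 mm by 190 mm) begins 47 mm behind the grasp point.
Start: joints at [1.04, 0.434, 0.025, 1.573, -0.012, 1.134, -0.075], TCP at [0.259, -0.569, 0.227] pointing down, gripper open.
Joint ranges: [-2.62, 2.62], [-0.44, 2.09], [-1.27, 1.32], [0.08, 2.57], [-1.32, 4.46], [0.12, 2], [-2.74, 2.74]. Speed limits (rad/s): [2.22, 2.22, 3.01, 3.01, 3.14, 3.14, 3.14].

### API

Orientations are given as a rotation vector (axis times angle).
In Python, from cell import * gives the robot as it stands.
- The arm moves only by the tool drive_tool, never from a script. Its argument "increments" is a list of rows, each an object of numbers: "grip": the gripper's target within -1 to 1 (shut at 1, half-way at 0, fully open at -1); "tx", "ty", "tz": the shift along the world's x, y, z normalised to -1 to 1, where 1 is 400 mm; "turn": the turn about the world's z normalised to -1 to 1, where 1 is 60 degrees. In form: [{"grip": .., "tx": .., "ty": .., "tz": .., "turn": ..}, ...]. A call has 1 to 20 rows; each row is the pose to reach, as a shift and turn from the pose measured when the call began; what a row does not reach only later rows make up. A row lasts 1/10 s, in which the tool goes at most 50 mm and 8.59 degrees, less where a joint would pass 70% of its speed; a pose out of reach is approached as far as the arm can. A call with a number of a shift or a turn outside -1 to 1 is refused whole. A call with a gripper value outside its range is refused whole. The fingers move at their own pace and stop on an object; "newtons" is the grip in N (left out, the last holds). Time passes only in rows, so rows that repeat a pose let the fingers close. It gives the time, the measured TCP pose, the force and the opening at its end, in the units of the state.
- observe(): the state, without advancing time (a new reading comes with each control period).
- get_image(name): name is "side" or "top"; returns the picture (384x512x3 uint8, red, green, blue); there is no depth.
- camera_info(name): a dict with "fx", "fy", "cx", "cy" (pixels), "eye" and "rotation" of the camera in the world. Camera axes: x right, y down, z forward; pixel columns grow to the right and rows downward; lengths in m; the calibration is good to about 2 mm. A picture is of the moment at which its call begins. camera_info takes no time and is no camera call.
- sign_off(): hands the job in, once; it reports no verdict.
The state is a dict: "clock": time; "joints": joint angles; "dq": joint speeds; "joint_efforts": joint torques, N m; "position": TCP position; "ee_rot": TCP orientation; "force": force on the tool from outside, world axes, zero at the start; "ft_torque": the same for the moment, N m; "width": opening from 0.0 (shut) to 1.0 (fully open).
Only numpy, scipy, OpenCV 4.12 (cv2) and the standard library are available. Lean on these libraries where they do the work, as an engineer would, in place of code of your own. Each camera call takes 0.05 s, during which the arm holds its last target. There are 200 camera calls.

## Working session

There is one attempt and no reset: what is moved stays moved. The work goes in short steps, Python scripts to look and compute and a tool call to move; the robot and the scene stay as the last step left them, time stands still between calls to the robot, and variables do not carry over. Pictures are saved under pics/ and viewed, about 8 in all and at most 12, crops included, and the job is handed in when it is done.

Besides the shell and the picture viewer there is one more tool, called as name(argument=value, ...) on one line, values as JSON. drive_tool: Moves the arm, as the interface text tells. Its arguments: {"type":"object","properties":{"increments":{"type":"array","items":{"type":"object","properties":{"grip":{"type":"number"},"tx":{"type":"number"},"ty":{"type":"number"},"tz":{"type":"number"},"turn":{"type":"number"}}}},"newtons":{"type":"number"}},"required":["increments"]}

```bash
mkdir -p pics
cat > h.py <<'E'
from cell import *
import numpy as np, cv2
def snap(n,f):
    im=get_image(n); cv2.imwrite('pics/'+f,im[:,:,::-1]); return im
def ray(n,u,v):
    c=camera_info(n); d=np.array(c['rotation'])@np.array([(u-c['cx'])/c['fx'],(v-c['cy'])/c['fy'],1.]); return np.array(c['eye']),d
def onz(n,u,v,z):
    e,d=ray(n,u,v); return e+d*(z-e[2])/d[2]
def proj(n,p):
    c=camera_info(n); q=np.array(c['rotation']).T@(np.array(p)-c['eye']); return np.array([c['fx']*q[0]/q[2]+c['cx'],c['fy']*q[1]/q[2]+c['cy']])
E
python3 - <<'E'
from h import *
a=snap('top','t0.png');b=snap('side','s0.png')
cv2.imwrite('pics/both0.png',np.hstack([cv2.resize(a,(400,300)),cv2.resize(b,(400,300))])[:,:,::-1])
for n in('top','side'):print(camera_info(n))
print(observe())
E
```

```text
{'fx': 412.33537538288545, 'fy': 412.33537538288545, 'cx': 260.2687943498811, 'cy': 190.87835053762225, 'eye': array([0.29349177, 0.0372093 , 1.21177211]), 'rotation': array([-2.1339093 ,  2.14004206, -0.19728862])}
{'fx': 368.8546395032258, 'fy': 368.8546395032258, 'cx': 260.5779928293263, 'cy': 186.77655735135133, 'eye': array([ 0.31749128, -0.47204284,  0.76630556]), 'rotation': array([-2.4230857 ,  0.37859862, -0.14276575])}
{'clock': 0.1, 'joints': array([ 1.04038584,  0.43513458,  0.02498252,  1.57396456, -0.01157014,
        1.13402337, -0.07510358]), 'dq': array([-8.70654967e-05, -2.28628880e-03,  9.95484640e-04, -2.50738195e-03,
        7.49586584e-04,  1.07548796e-03,  7.03194260e-04]), 'joint_efforts': array([ 3.95060575e-03, -6.69126749e+01,  9.88604464e-01, -3.15143108e+01,
       -6.04178058e-02,  3.75467318e-02,  5.25903170e-05]), 'position': array([ 0.25905452, -0.5682963 ,  0.22605128]), 'ee_rot': array([-3.06873417e+00, -6.66507327e-01,  6.99174438e-04]), 'force': array([0.10178132, 0.67631687, 0.15578789]), 'ft_torque': array([ 0.06274611, -0.03489633, -0.03044037]), 'width': 0.9964130477708172}
```

View pics/t0.png

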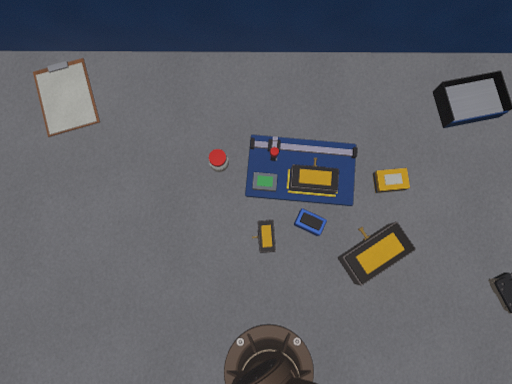

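View pics/s0.png

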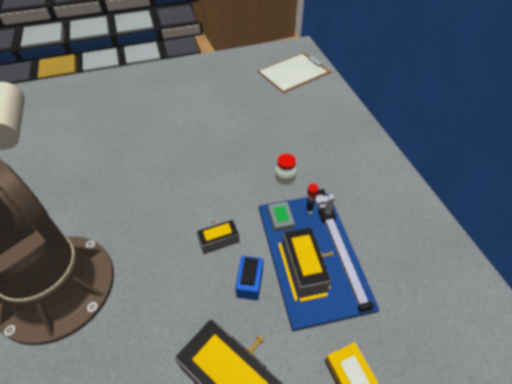

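The top view shows the blue stand with corners near (250,137), (357,147), (355,204) and (246,198). The red plunger cap is at (274,152), and the middle-sized battery is on the stand at (316,178) with its post at (315,161).

Look-alikes:
- **Cap:** the jar's red cap at (218,157).
- **Battery:** the small one at (266,237) and the big one at (377,254), both off the stand.

I choose the cap and battery on the stand and will check them in a close crop.

```bash
sed -i 's/^import numpy.*/&\nfrom scipy.spatial.transform import Rotation as R/; s/np.array(c\[.rotation.\])/R.from_rotvec(c["rotation"]).as_matrix()/' h.py
python3 - <<'E'
from h import *
a=cv2.imread('pics/t0.png');b=cv2.imread('pics/s0.png')
cv2.imwrite('pics/crop0.png',np.hstack([cv2.resize(a[125:215,240:370],(520,360),interpolation=2)[:, :],cv2.resize(b[175:335,250:385][:, :],(270,360),interpolation=2)]))
# deck corners by mask (top)
h=cv2.cvtColor(a,cv2.COLOR_BGR2HSV)
m=cv2.inRange(h,(100,120,50),(125,255,255));m[:125]=0;m[210:]=0;m[:,:240]=0;m[:,365:]=0
m=cv2.morphologyEx(m,cv2.MORPH_CLOSE,np.ones((25,25)))
c=max(cv2.findContours(m,0,1)[0],key=cv2.contourArea)
P=np.array([onz('top',*p[0],.018)[:2] for p in c.astype(float)],np.float32)
print('deck',cv2.minAreaRect(P))
def red(im,x0,y0,x1,y1):
    h=cv2.cvtColor(im,cv2.COLOR_BGR2HSV)[y0:y1,x0:x1]
    m=(((h[...,0]<8)|(h[...,0]>172))&(h[...,1]>150)&(h[...,2]>90)).astype(np.uint8)
    ys,xs=np.nonzero(m);return xs.mean()+x0,ys.mean()+y0,len(xs),xs.min()+x0,xs.max()+x0,ys.min()+y0,ys.max()+y0
r=red(a,264,140,286,165);s=red(b,300,178,330,205);print(r,s)
for z in(.14,.146):print(onz('top',*r[:2],z))
e,d=ray('top',*r[:2]);f,g=ray('side',*s[:2])
k=np.linalg.lstsq(np.c_[d,-g],f-e,rcond=None)[0];print(e+d*k[0],f+g*k[1])
for n,q in(('top',(315,161)),('side',(329,254))):print('post',onz(n,*q,.058))
E
```

```text
deck ((0.5532194972038269, -0.09695063531398773), (0.31510648131370544, 0.21156606078147888), 84.59197998046875)
(np.float64(274.03225806451616), np.float64(151.19354838709677), 62, np.int64(270), np.int64(278), np.int64(147), np.int64(155)) (np.float64(312.531914893617), np.float64(189.13829787234042), 94, np.int64(308), np.int64(317), np.int64(184), np.int64(196))
[ 0.58779552 -0.01354888  0.14      ]
[ 0.58614795 -0.01326473  0.146     ]
[ 0.58919915 -0.01379096  0.13488839] [ 0.5889118  -0.01373327  0.13480675]
post [ 0.58107118 -0.13524372  0.058     ]
post [ 0.58447735 -0.13739821  0.058     ]
```

View pics/crop0.png

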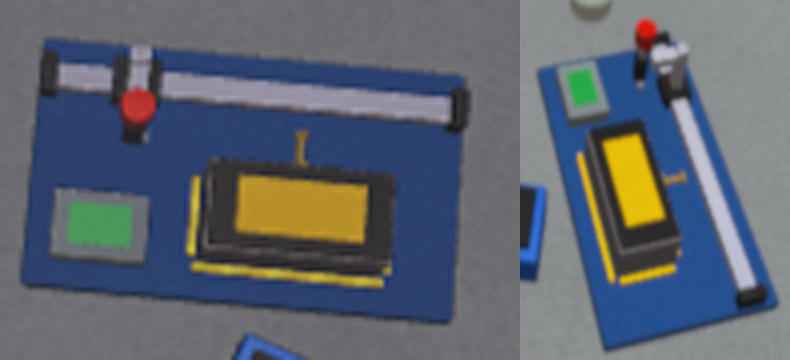

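The crop confirms the choice. The cap is on the carriage at the rail's left end, over its dark sleeve, and the middle-sized battery on the stand has its post pointing to the rail. Next I fix the frame and the tool geometry.

Run:
```python
from h import *
import cell
print([ (k,getattr(cell,k)) for k in dir(cell) if 'grip' in k.lower()])
cr=lambda u,v:(240+(u+.5)/4-.5,125+(v+.5)/4-.5)
C=np.array([onz('top',*cr(*p),.018)[:2] for p in((45,40),(463,75),(450,322),(22,285))])
y=(C[1]-C[0])+(C[2]-C[3]);y/=np.linalg.norm(y);x=np.array([y[1],-y[0]])
O=C.mean(0);print('O',O,'y',y,'x',x,'sizes',np.linalg.norm(C[1]-C[0]),np.linalg.norm(C[3]-C[0]))
cs=lambda u,v:(250+(u-520)/2,175+v/2.25)
S=lambda p:((p[:2]-O)@x,(p[:2]-O)@y)
C2=np.array([onz('side',*cs(*p),.018)[:2] for p in((663,42),(777,302),(605,350),(538,70))]);print('side corners',[S(p) for p in C2])
print('cap',S(np.array([.589,-.0138])))
for p in((303,133),(301,150),(300,163)):q=onz('top',*cr(*p),.058);print('post',q,S(q))
for p in((664,182),(683,178)):q=onz('side',*cs(*p),.058);print('postside',q,S(q))
M=R.from_rotvec(observe()['ee_rot']).as_matrix();print('tool y',M[:,1])
t=M[:2,1]; print('turn deg',[np.degrees(np.angle(complex(*(s*y))/complex(*t))) for s in(1,-1)])
```

```text
[('grip_point_offset', 0.0188)]
O [ 0.56561511 -0.0985637 ] y [-0.08803525 -0.99611736] x [-0.99611736  0.08803525] sizes 0.3153911716260605 0.1874148981657472
side corners [(np.float64(-0.07635345217143938), np.float64(-0.15574895095013433)), (np.float64(-0.09207743239211406), np.float64(0.16200975809513135)), (np.float64(0.09369552077634544), np.float64(0.16458524534578375)), (np.float64(0.09117185363100244), np.float64(-0.15187625969529767))]
cap (np.float64(-0.015831904199592683), np.float64(-0.08649328840528434))
post [ 0.59033756 -0.13657449  0.058     ] (np.float64(-0.02797274922309307), np.float64(0.03568675629387262))
post [ 0.57774137 -0.13479436  0.058     ] (np.float64(-0.015268754582539994), np.float64(0.03502245527868388))
post [ 0.56813966 -0.13381874  0.058     ] (np.float64(-0.0056184388325752), np.float64(0.03489590508352908))
postside [ 0.56810131 -0.13701478  0.058     ] (np.float64(-0.0058615996881006376), np.float64(0.03808291630379118))
postside [ 0.58953817 -0.1393006   0.058     ] (np.float64(-0.027416458936945255), np.float64(0.03847266353943842))
tool y [ 0.41481724 -0.90990371 -0.00137672]
turn deg [np.float64(-29.558419446313753), np.float64(150.44158055368624)]
```

drive_tool(increments=[{"grip": -1, "tx": 0.06, "ty": 0.1, "tz": 0, "turn": -0.1}, {"grip": -1, "tx": 0.12, "ty": 0.2, "tz": 0, "turn": -0.2}, {"grip": -1, "tx": 0.18, "ty": 0.3, "tz": 0, "turn": -0.3}, {"grip": -1, "tx": 0.24, "ty": 0.4, "tz": 0, "turn": -0.4}, {"grip": -1, "tx": 0.3, "ty": 0.5, "tz": 0, "turn": -0.493}, {"grip": -1, "tx": 0.36, "ty": 0.6, "tz": 0, "turn": -0.493}, {"grip": -1, "tx": 0.42, "ty": 0.7, "tz": 0, "turn": -0.493}, {"grip": -1, "tx": 0.48, "ty": 0.8, "tz": 0, "turn": -0.493}, {"grip": -1, "tx": 0.54, "ty": 0.9, "tz": 0, "turn": -0.493}, {"grip": -1, "tx": 0.6, "ty": 1.0, "tz": 0, "turn": -0.493}, {"grip": -1, "tx": 0.6, "ty": 1.0, "tz": 0, "turn": -0.493}], newtons=25)

```text
clock: 1.2
position: [0.5021, -0.1609, 0.2258]
ee_rot: [-3.134, 0.123, -0.002]
force: [-1.1, -0.2, 0.0]
width: 0.999
```

drive_tool(increments=[{"grip": -1, "tx": 0.06, "ty": 0.1, "tz": 0, "turn": 0}, {"grip": -1, "tx": 0.12, "ty": 0.2, "tz": 0, "turn": -0.01}, {"grip": -1, "tx": 0.18, "ty": 0.3, "tz": 0, "turn": -0.01}, {"grip": -1, "tx": 0.212, "ty": 0.367, "tz": 0, "turn": -0.01}, {"grip": -1, "tx": 0.212, "ty": 0.367, "tz": 0, "turn": -0.01}, {"grip": -1, "tx": 0.212, "ty": 0.367, "tz": 0, "turn": -0.01}, {"grip": -1, "tx": 0.212, "ty": 0.367, "tz": -0.1, "turn": -0.01}, {"grip": -1, "tx": 0.212, "ty": 0.367, "tz": -0.15, "turn": -0.01}, {"grip": -1, "tx": 0.212, "ty": 0.367, "tz": -0.15, "turn": -0.01}])

```text
clock: 2.1
position: [0.5842, -0.0166, 0.163]
ee_rot: [-3.135, 0.144, 0.008]
force: [-0.2, -0.3, 0.9]
width: 1.0
```

Run:
```python
from h import *
a=snap('top','t1.png');b=snap('side','s1.png')
cv2.imwrite('pics/c1.png',np.hstack([cv2.resize(a[110:220,220:350],(390,330),interpolation=2),cv2.resize(b[130:240,250:380],(390,330),interpolation=2)])[:,:,::-1])
o=observe();print(o['position'],o['force'],o['joints'])
```

```text
[ 0.58669197 -0.0157092   0.16630549] [-0.25550499 -1.07814553  0.40279374] [ 0.03058254  0.43488023 -0.12817542  1.73637516  0.06034646  0.97307117
 -1.78146125]
```

View pics/c1.png

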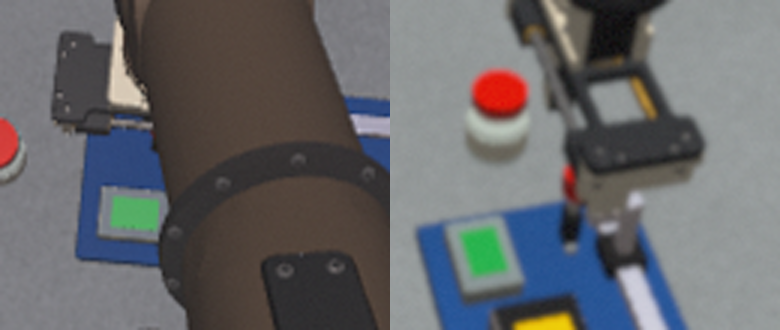

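The side view shows the near finger in front of the cap at (570,185) with the fingers straddling it. The jar is well clear, so I lower and close.

drive_tool(increments=[{"grip": -1, "tx": 0, "ty": 0.004, "tz": -0.05}, {"grip": -1, "tx": 0, "ty": 0.004, "tz": -0.1}, {"grip": -1, "tx": 0, "ty": 0.004, "tz": -0.122}, {"grip": -1, "tx": 0, "ty": 0.004, "tz": -0.122}, {"grip": 0.3, "tx": 0, "ty": 0.004, "tz": -0.122}, {"grip": 0.4, "tx": 0, "ty": 0.004, "tz": -0.122}, {"grip": 0.45, "tx": 0, "ty": 0.004, "tz": -0.122}, {"grip": 0.5, "tx": 0, "ty": 0.004, "tz": -0.122}, {"grip": 0.6, "tx": 0, "ty": 0.004, "tz": -0.122}, {"grip": 0.7, "tx": 0, "ty": 0.004, "tz": -0.122}, {"grip": 0.7, "tx": 0, "ty": 0.004, "tz": -0.122}], newtons=25)

```text
invalid input
```

drive_tool(increments=[{"grip": -1, "tx": 0, "ty": 0.004, "tz": -0.05, "turn": 0}, {"grip": -1, "tx": 0, "ty": 0.004, "tz": -0.1, "turn": 0}, {"grip": -1, "tx": 0, "ty": 0.004, "tz": -0.122, "turn": 0}, {"grip": -1, "tx": 0, "ty": 0.004, "tz": -0.122, "turn": 0}, {"grip": 0.3, "tx": 0, "ty": 0.004, "tz": -0.122, "turn": 0}, {"grip": 0.4, "tx": 0, "ty": 0.004, "tz": -0.122, "turn": 0}, {"grip": 0.45, "tx": 0, "ty": 0.004, "tz": -0.122, "turn": 0}, {"grip": 0.5, "tx": 0, "ty": 0.004, "tz": -0.122, "turn": 0}, {"grip": 0.6, "tx": 0, "ty": 0.004, "tz": -0.122, "turn": 0}, {"grip": 0.7, "tx": 0, "ty": 0.004, "tz": -0.122, "turn": 0}, {"grip": 0.7, "tx": 0, "ty": 0.004, "tz": -0.122, "turn": 0}], newtons=25)

```text
clock: 3.3
position: [0.5867, -0.0141, 0.1175]
ee_rot: [-3.134, 0.143, -0.001]
force: [0.1, -0.9, 0.2]
width: 0.441
```

drive_tool(increments=[{"grip": 0.7, "tx": 0, "ty": 0, "tz": 0, "turn": 0}, {"grip": 0.7, "tx": 0, "ty": 0, "tz": 0, "turn": 0}, {"grip": 0.7, "tx": 0, "ty": 0, "tz": 0, "turn": 0}, {"grip": 0.7, "tx": 0, "ty": 0, "tz": 0, "turn": 0}, {"grip": 0.7, "tx": 0, "ty": 0, "tz": 0, "turn": 0}])

```text
clock: 3.8
position: [0.5867, -0.0141, 0.1175]
ee_rot: [-3.134, 0.143, -0.001]
force: [-0.1, -0.1, -0.5]
width: 0.251
```

drive_tool(increments=[{"grip": 0.9, "tx": 0, "ty": 0, "tz": 0, "turn": 0}, {"grip": 0.9, "tx": 0, "ty": 0, "tz": -0.01, "turn": 0}, {"grip": 0.9, "tx": 0, "ty": 0, "tz": -0.02, "turn": 0}, {"grip": 0.9, "tx": 0, "ty": 0, "tz": -0.03, "turn": 0}, {"grip": 0.9, "tx": 0, "ty": 0, "tz": -0.038, "turn": 0}, {"grip": 0.9, "tx": 0, "ty": 0, "tz": -0.038, "turn": 0}, {"grip": 0.9, "tx": 0, "ty": 0, "tz": -0.038, "turn": 0}, {"grip": 0.9, "tx": 0, "ty": 0, "tz": -0.038, "turn": 0}], newtons=30)

```text
clock: 4.6
position: [0.5867, -0.0142, 0.1024]
ee_rot: [-3.134, 0.143, -0.001]
force: [-1.0, 0.7, 5.2]
width: 0.254
```

Run:
```python
from h import *
b=snap('side','s2.png')
cv2.imwrite('pics/c2.png',cv2.resize(b[130:260,250:380],(520,520),interpolation=2)[:,:,::-1])
o=observe();print(o['position'],o['force'],o['width'])
```

```text
[ 0.58670042 -0.01418108  0.10241888] [-1.26442106 -0.08012752  3.8029956 ] 0.2519564771066528
```

View pics/c2.png

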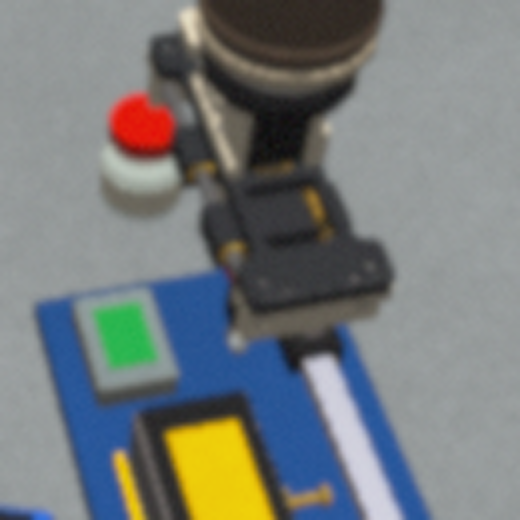

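The hook is down about 15 mm, and the 4–5 N reading matches the spring. I slide most of the way along the rail (−0.088, −0.996), stopping about 15 mm short of the post.

drive_tool(increments=[{"grip": 0.9, "tx": -0.001, "ty": -0.015, "tz": 0, "turn": 0}, {"grip": 0.9, "tx": -0.004, "ty": -0.045, "tz": 0, "turn": 0}, {"grip": 0.9, "tx": -0.007, "ty": -0.08, "tz": 0, "turn": 0}, {"grip": 0.9, "tx": -0.01, "ty": -0.115, "tz": 0, "turn": 0}, {"grip": 0.9, "tx": -0.013, "ty": -0.15, "tz": 0, "turn": 0}, {"grip": 0.9, "tx": -0.016, "ty": -0.185, "tz": 0, "turn": 0}, {"grip": 0.9, "tx": -0.019, "ty": -0.22, "tz": 0, "turn": 0}, {"grip": 0.9, "tx": -0.022, "ty": -0.245, "tz": 0, "turn": 0}, {"grip": 0.9, "tx": -0.023, "ty": -0.258, "tz": 0, "turn": 0}, {"grip": 0.9, "tx": -0.023, "ty": -0.26, "tz": 0, "turn": 0}, {"grip": 0.9, "tx": -0.023, "ty": -0.26, "tz": 0, "turn": 0}, {"grip": 0.9, "tx": -0.023, "ty": -0.26, "tz": 0, "turn": 0}])

```text
clock: 5.85
position: [0.5772, -0.1181, 0.1023]
ee_rot: [-3.135, 0.142, -0.0]
force: [-3.1, -1.0, 3.9]
width: 0.255
```

Run:
```python
from h import *
b=snap('side','s3.png')
cv2.imwrite('pics/c3.png',cv2.resize(b[180:300,270:390],(600,600),interpolation=2)[:,:,::-1])
F=[]
for i in range(6):
    get_image('top');F.append(observe()['force'])
o=observe();print(o['position'],np.mean(F,0),np.std(F,0),o['width'])
```

```text
[ 0.57729033 -0.11787462  0.1023357 ] [-4.14457062 -0.59663511  4.28726602] [0.4208671  0.85899748 0.64348104] 0.25112083807606383
```

View pics/c3.png

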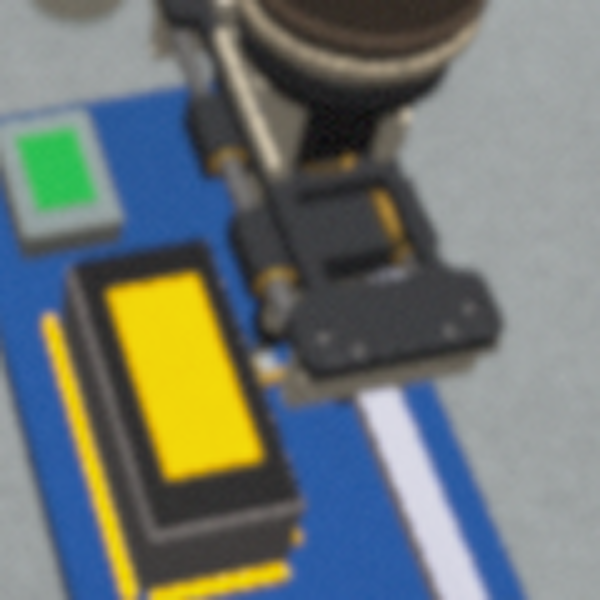

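The steel toe tip at (268,365) is just next to the brass post at (268,378). I now approach in small steps by feel, easing x slightly to relieve the sideways load.

drive_tool(increments=[{"grip": 0.9, "tx": -0.003, "ty": -0.006, "tz": 0, "turn": 0}, {"grip": 0.9, "tx": -0.004, "ty": -0.012, "tz": 0, "turn": 0}, {"grip": 0.9, "tx": -0.005, "ty": -0.018, "tz": 0, "turn": 0}, {"grip": 0.9, "tx": -0.005, "ty": -0.02, "tz": 0, "turn": 0}, {"grip": 0.9, "tx": -0.005, "ty": -0.02, "tz": 0, "turn": 0}])

```text
clock: 6.7
position: [0.5763, -0.1263, 0.1027]
ee_rot: [-3.134, 0.143, -0.004]
force: [1.8, -1.0, 4.1]
width: 0.254
```

```bash
cat > f.py <<'E'
from h import *
F=[]
for i in range(5):
    get_image('top');F.append(observe()['force'])
o=observe();print(o['clock'],o['position'].round(4),np.mean(F,0).round(2),o['width'])
E
python3 f.py
```

```text
6.95 [ 0.5762 -0.1263  0.1027] [ 3.29 -0.59  4.32] 0.25138831183006327
```

drive_tool(increments=[{"grip": 0.9, "tx": 0.001, "ty": -0.003, "tz": 0, "turn": 0}, {"grip": 0.9, "tx": 0.0005, "ty": -0.007, "tz": 0, "turn": 0}, {"grip": 0.9, "tx": 0.0005, "ty": -0.007, "tz": 0, "turn": 0}, {"grip": 0.9, "tx": 0.0005, "ty": -0.007, "tz": 0, "turn": 0}])

```text
clock: 7.35
position: [0.5761, -0.1291, 0.1026]
ee_rot: [-3.135, 0.143, -0.002]
force: [2.2, -0.2, 4.0]
width: 0.254
```

```bash
python3 f.py
```

```text
7.6 [ 0.5761 -0.1291  0.1026] [0.82 0.72 3.9 ] 0.2547133982732812
```

drive_tool(increments=[{"grip": 0.9, "tx": 0, "ty": -0.0015, "tz": 0, "turn": 0}, {"grip": 0.9, "tx": -0.0002, "ty": -0.003, "tz": 0, "turn": 0}, {"grip": 0.9, "tx": -0.0002, "ty": -0.003, "tz": 0, "turn": 0}])

```text
clock: 7.9
position: [0.576, -0.1303, 0.1026]
ee_rot: [-3.135, 0.143, -0.002]
force: [0.7, 1.0, 4.1]
width: 0.249
```

```bash
python3 f.py
```

```text
8.15 [ 0.576  -0.1303  0.1026] [0.82 1.41 3.86] 0.25500941944366506
```

drive_tool(increments=[{"grip": 0.9, "tx": 0, "ty": -0.0015, "tz": 0, "turn": 0}, {"grip": 0.9, "tx": -0.0002, "ty": -0.003, "tz": 0, "turn": 0}, {"grip": 0.9, "tx": -0.0002, "ty": -0.003, "tz": 0, "turn": 0}])

```text
clock: 8.45
position: [0.5758, -0.1316, 0.1026]
ee_rot: [-3.135, 0.143, -0.002]
force: [1.2, 1.4, 3.5]
width: 0.255
```

```bash
python3 f.py
```

```text
8.7 [ 0.5758 -0.1316  0.1026] [0.54 0.74 3.81] 0.25426498514575246
```

drive_tool(increments=[{"grip": 0.9, "tx": 0, "ty": -0.0015, "tz": 0, "turn": 0}, {"grip": 0.9, "tx": -0.0002, "ty": -0.003, "tz": 0, "turn": 0}, {"grip": 0.9, "tx": -0.0002, "ty": -0.003, "tz": 0, "turn": 0}])

```text
clock: 9.0
position: [0.5758, -0.1324, 0.1026]
ee_rot: [-3.134, 0.142, -0.002]
force: [1.1, 2.4, 4.2]
width: 0.253
```

```bash
python3 f.py
```

```text
9.25 [ 0.5758 -0.1325  0.1025] [0.03 2.82 4.11] 0.253660761658753
```

drive_tool(increments=[{"grip": 0.9, "tx": 0, "ty": -0.0015, "tz": 0, "turn": 0}, {"grip": 0.9, "tx": 0, "ty": -0.002, "tz": 0, "turn": 0}, {"grip": 0.9, "tx": 0, "ty": -0.002, "tz": 0, "turn": 0}])

```text
clock: 9.55
position: [0.5758, -0.1326, 0.1025]
ee_rot: [-3.134, 0.141, -0.002]
force: [-0.6, 5.4, 3.4]
width: 0.255
```

```bash
python3 f.py
```

```text
9.8 [ 0.5758 -0.1326  0.1025] [0.19 5.07 4.54] 0.2540407047523732
```

Contact is felt. The y force rises to about 5 N (1.5 N of it drag) with y stalled at −0.1326, close to the predicted −0.133. I relax it slightly and ease the plunger up slowly.

drive_tool(increments=[{"grip": 0.9, "tx": 0, "ty": 0.0005, "tz": 0, "turn": 0}, {"grip": 0.9, "tx": 0, "ty": 0.0005, "tz": 0.002, "turn": 0}, {"grip": 0.9, "tx": 0, "ty": 0.0005, "tz": 0.004, "turn": 0}, {"grip": 0.9, "tx": 0, "ty": 0.0005, "tz": 0.006, "turn": 0}, {"grip": 0.9, "tx": 0, "ty": 0.0005, "tz": 0.008, "turn": 0}, {"grip": 0.9, "tx": 0, "ty": 0.0005, "tz": 0.01, "turn": 0}, {"grip": 0.9, "tx": 0, "ty": 0.0005, "tz": 0.012, "turn": 0}, {"grip": 0.9, "tx": 0, "ty": 0.0005, "tz": 0.014, "turn": 0}, {"grip": 0.9, "tx": 0, "ty": 0.0005, "tz": 0.016, "turn": 0}, {"grip": 0.9, "tx": 0, "ty": 0.0005, "tz": 0.0175, "turn": 0}, {"grip": 0.9, "tx": 0, "ty": 0.0005, "tz": 0.0175, "turn": 0}, {"grip": 0.9, "tx": 0, "ty": 0.0005, "tz": 0.0175, "turn": 0}])

```text
clock: 11.0
position: [0.5758, -0.1325, 0.1096]
ee_rot: [-3.134, 0.142, -0.002]
force: [1.0, 2.1, 4.2]
width: 0.252
```

```bash
python3 f.py
```

```text
11.25 [ 0.5758 -0.1325  0.1096] [0.65 1.96 2.47] 0.2541547708658573
```

drive_tool(increments=[{"grip": 0.9, "tx": 0, "ty": 0, "tz": 0.001, "turn": 0}, {"grip": 0.9, "tx": 0, "ty": 0, "tz": 0.0025, "turn": 0}, {"grip": 0.9, "tx": 0, "ty": 0, "tz": 0.0025, "turn": 0}])

```text
clock: 11.55
position: [0.5757, -0.1325, 0.1106]
ee_rot: [-3.134, 0.142, -0.002]
force: [0.9, 2.3, 1.6]
width: 0.255
```

```bash
python3 f.py
```

```text
11.8 [ 0.5758 -0.1325  0.1106] [0.99 1.97 1.96] 0.2535366905780302
```

drive_tool(increments=[{"grip": 0.9, "tx": 0, "ty": 0, "tz": 0.001, "turn": 0}, {"grip": 0.9, "tx": 0, "ty": 0, "tz": 0.002, "turn": 0}, {"grip": 0.9, "tx": 0, "ty": 0, "tz": 0.002, "turn": 0}])

```text
clock: 12.1
position: [0.5757, -0.1325, 0.1114]
ee_rot: [-3.134, 0.142, -0.002]
force: [1.1, 2.4, 0.5]
width: 0.256
```

```bash
python3 f.py
```

```text
12.35 [ 0.5757 -0.1325  0.1114] [0.89 2.11 1.06] 0.25357623271218077
```

drive_tool(increments=[{"grip": 0.9, "tx": 0, "ty": 0, "tz": 0.001, "turn": 0}, {"grip": 0.9, "tx": 0, "ty": 0, "tz": 0.001, "turn": 0}, {"grip": 0.9, "tx": 0, "ty": 0, "tz": 0.001, "turn": 0}])

```text
clock: 12.65
position: [0.5757, -0.1325, 0.1117]
ee_rot: [-3.134, 0.142, -0.002]
force: [1.5, 2.2, -0.6]
width: 0.252
```

```bash
python3 f.py
```

```text
12.9 [ 0.5757 -0.1325  0.1117] [ 2.06  1.85 -1.35] 0.25518711620528844
```

The z force changed sign to −1.35 N at about 5.8 mm of plunger travel, so the post is seated in the hook. I open slowly and retreat straight up.

drive_tool(increments=[{"grip": 0.45, "tx": 0, "ty": 0, "tz": -0.0005, "turn": 0}, {"grip": 0.4, "tx": 0, "ty": 0, "tz": -0.0005, "turn": 0}, {"grip": 0.35, "tx": 0, "ty": 0, "tz": -0.0005, "turn": 0}, {"grip": 0.2, "tx": 0, "ty": 0, "tz": -0.0005, "turn": 0}, {"grip": 0, "tx": 0, "ty": 0, "tz": -0.0005, "turn": 0}, {"grip": -0.3, "tx": 0, "ty": 0, "tz": 0, "turn": 0}, {"grip": -0.5, "tx": 0, "ty": 0, "tz": 0, "turn": 0}, {"grip": -0.5, "tx": 0, "ty": 0, "tz": 0, "turn": 0}, {"grip": -0.5, "tx": 0, "ty": 0, "tz": 0, "turn": 0}, {"grip": -0.5, "tx": 0, "ty": 0, "tz": 0, "turn": 0}], newtons=5)

```text
clock: 13.9
position: [0.5757, -0.1325, 0.1117]
ee_rot: [-3.134, 0.142, -0.002]
force: [-0.6, 0.4, -0.4]
width: 0.745
```

```bash
python3 f.py
```

```text
14.15 [ 0.5757 -0.1325  0.1117] [-0.46  0.28  0.2 ] 0.7486154720629279
```

Clear. I lift, then back towards the robot for an unobstructed view.

drive_tool(increments=[{"grip": -0.5, "tx": 0, "ty": 0, "tz": 0.05, "turn": 0}, {"grip": -0.5, "tx": 0, "ty": 0, "tz": 0.12, "turn": 0}, {"grip": -0.5, "tx": 0, "ty": 0, "tz": 0.22, "turn": 0}, {"grip": -0.5, "tx": 0, "ty": 0, "tz": 0.3, "turn": 0}, {"grip": -0.5, "tx": -0.05, "ty": 0.1, "tz": 0.35, "turn": 0}, {"grip": -0.5, "tx": -0.1, "ty": 0.2, "tz": 0.35, "turn": 0}, {"grip": -0.5, "tx": -0.15, "ty": 0.3, "tz": 0.35, "turn": 0}, {"grip": -0.5, "tx": -0.2, "ty": 0.4, "tz": 0.35, "turn": 0}, {"grip": -0.5, "tx": -0.25, "ty": 0.5, "tz": 0.35, "turn": 0}, {"grip": -0.5, "tx": -0.25, "ty": 0.6, "tz": 0.35, "turn": 0}, {"grip": -0.5, "tx": -0.25, "ty": 0.7, "tz": 0.35, "turn": 0}, {"grip": -0.5, "tx": -0.25, "ty": 0.7, "tz": 0.35, "turn": 0}, {"grip": -0.5, "tx": -0.25, "ty": 0.7, "tz": 0.35, "turn": 0}])

```text
clock: 15.45
position: [0.4755, 0.1481, 0.2516]
ee_rot: [-3.134, 0.138, -0.001]
force: [0.4, 0.5, 0.1]
width: 0.749
```

Run:
```python
from h import *
a=snap('top','t9.png');b=snap('side','s9.png')
cv2.imwrite('pics/c9.png',np.hstack([cv2.resize(a[125:215,240:370],(400,277),interpolation=2),cv2.resize(b[200:290,270:400],(400,277),interpolation=2)])[:,:,::-1])
def red(im,x0,y0,x1,y1):
    h=cv2.cvtColor(np.ascontiguousarray(im[:,:,::-1]),cv2.COLOR_BGR2HSV)[y0:y1,x0:x1]
    m=((h[...,0]<8)|(h[...,0]>172))&(h[...,1]>150)&(h[...,2]>90)
    ys,xs=np.nonzero(m);return xs.mean()+x0,ys.mean()+y0
r=red(a,295,130,345,185);s=red(b,310,200,380,290);print(r,s)
e,d=ray('top',*r);f,g=ray('side',*s)
k=np.linalg.lstsq(np.c_[d,-g],f-e,rcond=None)[0];print(e+d*k[0],f+g*k[1])
```

```text
(np.float64(317.8448275862069), np.float64(155.72413793103448)) (np.float64(329.7699115044248), np.float64(235.5486725663717))
[ 0.57807332 -0.13275142  0.12896748] [ 0.57707318 -0.13254211  0.12867177]
```

View pics/c9.png

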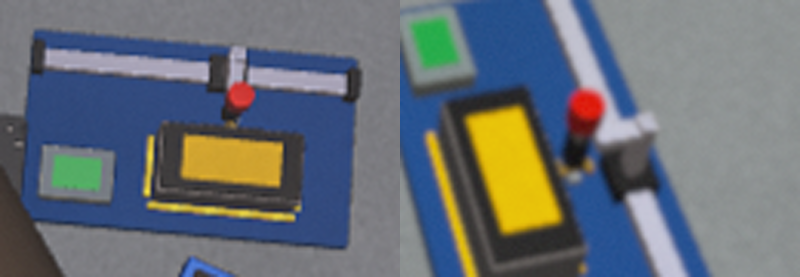

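The cap stands over the post (side crop: cap at (585,112), post at (575,168)). Its triangulated height fell from 134.9 to 128.8 mm, so the plunger rests about 6 mm down with the post properly in the hook. The battery sits in its ledges.

```bash
python3 -c "
from cell import *
print(sign_off())"
```

```text
the job is handed in; nothing more can be done
None
```

The hook appears to be holding the post, and I handed the job in; `sign_off()` gave no verdict. I finished at about 15.5 s on the robot's clock, against the 61 s limit.

- **Press and slide:** I gripped the red cap, pressed the plunger about 15 mm down (spring reading 4–5 N) and slid the probe about 118 mm along the rail. It met the post close to where the pictures predicted. About 3.5 N of the 5 N along the rail was on the post; the rest was carriage drag.
- **Ease up and release:** I let the plunger up at no more than about 10 mm/s until the vertical force changed sign (+1.1 to −1.35 N) at about 5.8 mm. That means the post was carrying the hook. I then opened the gripper slowly and backed away.
- **Last checks:** After release the cap sits 6.1 mm lower than at the start, measured from both cameras, which matches the post lying properly in the hook. The tool reads almost no force and is clear of the stand, and the battery looks level between its ledges.
- **Not measured:** I did not check the hook's final pull on the post, or the exact shift of the battery or nearby goods. While sliding, the rail put up to about 4 N of sideways load on the tool, which I relieved along the way. No check failed.

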